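# Lift the box lid over its ridge and slide it open

### The arm

A 6-joint arm with a two-finger parallel gripper is mounted at the origin on a cart in front of the work surface, level with it; the furniture and walls round the work are solid. World frame = base frame: x ahead of the robot, y to its left, z up, the work surface at z = 0. Lengths are in m, angles in rad, forces in N, time in s.
With the tool pointing down it reaches from about 0.375 to 0.975 m from the base axis. Payload 3.8 kg.
Tool frame: the origin (TCP) lies midway between the tips of the shut fingers; the grasp point (between the pads) lies 19 mm behind it; z points along the fingers, y is the line along which they close (so a half turn about z gives the same grasp; the last joint's range is limited). The gripper opens to 85 mm and grips with 20 to 120 N. Pads are 22 mm wide; open, the fingers measure 114 mm over their backs; the gripper's body (76 mm by 85 mm) begins 54 mm behind the grasp point. The pads swing forward as they close: fully open they stand 13 mm farther back than shut.
Start: joints at [1.145, 0.264, 1.604, -0, 1.274, -0.037], TCP at [0.256, 0.625, 0.231] pointing down, gripper open.
Joint ranges: [-2.63, 2.63], [-0.94, 2.18], [0.31, 2.57], [-1.31, 4.45], [0, 2.66], [-2.55, 2.55]. Speed limits (rad/s): [2.57, 2.57, 3.14, 3.14, 3.14, 3.14].

### API

Orientations are given as a rotation vector (axis times angle).
In Python, from workcell import bot gives the robot as it stands.
- The arm moves only by the tool step_arm, never from a script. Its argument "motion" is a list of rows, each a list of 5 numbers: the finger opening in cm, from 0 to 8.54, then the shift along the tool's x, y, z in cm, then the turn about the tool's z in degrees. In form: [[claw, dx, dy, dz, twist], ...]. A call has 1 to 20 rows; each row is the pose to reach, as a shift and turn from the pose commanded when the call began, along the tool's axes at that moment; what a row does not reach only later rows make up. A row lasts 1/10 s, in which the tool goes at most 50 mm and 8.59 degrees, less where a joint would pass 70% of its speed; a pose out of reach is approached as far as the arm can. A call with a gripper value outside its range is refused whole. The fingers move at their own pace and stop on an object; "force" is the grip in N (left out, the last holds). Time passes only in rows, so rows that repeat a pose let the fingers close. It gives the time, the measured TCP pose, the force, the opening and the grip force at its end, in the units of the state.
- bot.read_state(): the state, without advancing time (a new reading comes with each control period).
- bot.read_camera(name): name is "scene" or "top"; returns (picture, depth): 384x512x3 uint8, red, green, blue; 384x512 float32, m along the optical axis (not along the pixel's ray), 0 where there is no reading.
- bot.calibration(name): a dict with "mtx" (3x3 intrinsics, pixels), "origin" and "orientation" of the camera in the world. Camera axes: x right, y up, looking along -z (the intrinsics and any distortion apply to the point x, -y, -z); pixel columns grow to the right and rows downward; lengths in m; the calibration is good to about 2 mm. A picture is of the moment at which its call begins. calibration takes no time and is no camera call.
- bot.finish_job(): hands the job in; it is judged then, once.
The state is a dict: "time": time; "q": joint angles; "joint_vel": joint speeds; "joint_torque": joint torques, N m; "tool_pos": TCP position; "tcp_rot": TCP orientation; "wrist_force": force on the tool from outside, world axes, zero at the start; "torque": the same for the moment, N m; "width": opening from 0.0 (shut) to 1.0 (fully open); "grip_force": force on a finger pad.
Only numpy, scipy, OpenCV 4.12 (cv2) and the standard library are available. Lean on these libraries where they do the work, as an engineer would, in place of code of your own. Each camera call takes 0.05 s, during which the arm holds its last target. There are 200 camera calls.

### The job

Open the longer of the two wooden boxes so that the small parts in it can be got at: lift its lid by the knob until it clears the steel ridge behind it, slide it fully open over the ridge to the back of the box, and let it down flat behind the ridge. Leave the shorter box shut.

Things in the scene. Friction and masses are not known exactly. Their poses are not given: they have to be found in the camera images.
- long_knob (a point): Grip point on the longer box's lid knob, 12 mm below its top and 106 mm above the bench while the lid is down. The knob is an upright dark steel cylinder, 26 mm across, 60 mm high, in the middle of the lid; its top is 34 mm above the steel lips along the box sides (50 mm to either side). x axis: level, the way the lid slides open, away from the robot; z up. The lid never turns in the box.
- long_lid (a joint): Slide of the longer box's lid along the box, m: 0 shut, 0.156 end of travel, friction under 1 N. A steel ridge across the box, 8 mm wide and 9 mm high above the lid's seat, stops the shut lid after 4 mm unless lifted. The lid (112 x 111 x 6 mm) comes down flat behind the ridge only from 0.124 on. The wooden box, fixed, is 290 x 130 x 84 mm; front half a tray, rear half decked.
- long_lift (a joint): How far the longer box's lid is lifted straight up, m: 0 down flat, over 0.009 clears the ridge, 0.022 is the limit under the lips. The lid weighs about 0.3 kg; let go, it sinks by its own weight, but resting on the ridge it stays at 0.009.
- short_lid (a joint): How far the lid of the shorter box has slid, m: 0 shut. That box is of the same build and has the same knob, but is only 218 mm long and 105 mm wide. It stands beside the longer one, to its left or its right.

How it is judged:
By the outcome, as a careful person would: the job done as asked, in the order asked, and still so for the second after the job is handed in, with the robot touching nothing.
It also fails if it takes over 32 s, if anything falls off the work surface, if the arm or the gripper's body presses on something with over 40 N, if the wrist force passes 120 N, or if a joint passes its speed limit or range.

## Working session

There is one attempt and no reset: what is moved stays moved. The work goes in short steps, Python scripts to look and compute and a tool call to move; the robot and the scene stay as the last step left them, time stands still between calls to the robot, and variables do not carry over. Pictures are saved under pics/ and viewed, at most 10 in all, crops included, and the job is handed in when it is done.

Besides the shell and the picture viewer there is one more tool, called after "Request:" in YAML: its name, and indented under it one key for each argument. step_arm: Moves the arm, as the interface text tells. Its arguments: {"type":"object","properties":{"motion":{"type":"array","items":{"type":"array","items":{"type":"number"}}},"force":{"type":"number"}},"required":["motion"]}

```bash
mkdir -p pics; cat > h.py <<'E'
import numpy as np, cv2
from workcell import bot
def pts(name,d):
    c=bot.calibration(name);K=np.array(c["mtx"]);o=np.array(c["origin"]);R=np.array(c["orientation"])
    if R.ndim==1: R=cv2.Rodrigues(R)[0] 
    v,u=np.mgrid[:d.shape[0],:d.shape[1]]
    P=np.stack([(u-K[0,2])/K[0,0]*d,-(v-K[1,2])/K[1,1]*d,-d],-1)
    return P@R.T+o
E
python3 - <<'E'
from h import *
for n in ("top","scene"):
    p,d=bot.read_camera(n); cv2.imwrite(f"pics/{n}0.png",p[...,::-1]); np.savez(f"{n}0.npz",p=p,d=d,P=pts(n,d))
    print(bot.calibration(n))
print(bot.read_state())
E
```

```text
{'mtx': array([[356.4681423 ,   0.        , 251.96222663],
       [  0.        , 356.4681423 , 186.99482775],
       [  0.        ,   0.        ,   1.        ]]), 'origin': array([ 0.43040358, -0.00503065,  0.97776379]), 'orientation': array([ 0.05193979, -0.07355407, -1.58820646])}
{'mtx': array([[370.46805177,   0.        , 254.46577538],
       [  0.        , 370.46805177, 192.84834975],
       [  0.        ,   0.        ,   1.        ]]), 'origin': array([0.13079198, 0.62135122, 0.53999657]), 'orientation': array([ 0.3569037 , -1.30554919, -2.33452294])}
{'time': 0.1, 'q': array([ 1.14513079e+00,  2.64699130e-01,  1.60528445e+00, -2.45704097e-05,
        1.27369691e+00, -3.68885558e-02]), 'joint_vel': array([-0.00067982, -0.00272881, -0.00319692, -0.00041736,  0.00038165,
       -0.00184034]), 'joint_torque': array([-8.90015363e-04, -5.16714764e+01, -3.68585801e+01, -1.50679484e-04,
        6.31238072e-03, -2.21607991e-06]), 'tool_pos': array([0.25558344, 0.62400385, 0.23004677]), 'tcp_rot': array([-0.60675124, -3.08197728,  0.00320024]), 'wrist_force': array([-0.02886436, -0.34458924,  0.70693387]), 'torque': array([0.0570563 , 0.02438141, 0.00508563]), 'grip_force': 0.0, 'width': 0.998654042383373}
```

View pics/top0.png

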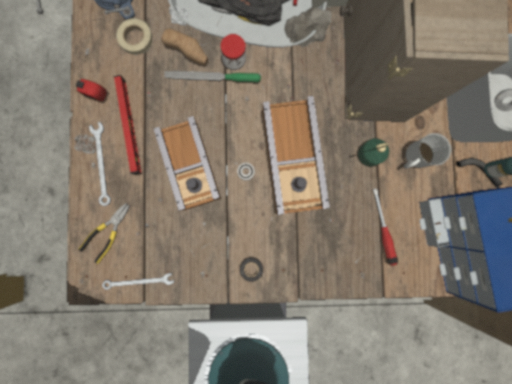

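View pics/scene0.png

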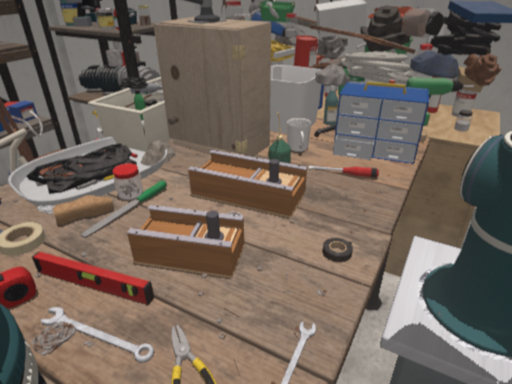

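The top view shows the longer box on the right, with its knob at about (300,184), and the shorter one on the left, with its knob at about (194,185). The scene view agrees: knob tops are near (274,162) and (213,215), and both lids are shut.

```bash
python3 - <<'E'
from h import *
from scipy import ndimage as ni
for n,boxes in (("top",((285,170,318,200),(180,172,208,198))),("scene",((262,150,290,185),))):
    z=np.load(n+"0.npz");P=z["P"];d=z["d"]
    for a,b,c,e in boxes:
        Q=P[b:e,a:c].reshape(-1,3); m=(Q[:,2]>.108)&(Q[:,2]<.13)
        print(n,"knob top",m.sum(),Q[m].min(0),Q[m].max(0),Q[m].mean(0),np.median(Q[m],0))
z=np.load("top0.npz");P=z["P"]; p=z["p"]
m=np.zeros(P.shape[:2],bool); m[90:218,255:335]=1
m&=(P[...,2]>.06)&(P[...,2]<.1)
l,k=ni.label(m); s=ni.sum(m,l,range(1,k+1)); m=l==1+np.argmax(s)
r=cv2.minAreaRect(P[m][:,:2].astype(np.float32)); print("box",r,np.median(P[m][:,2]),P[m][:,2].max()); print(cv2.boxPoints(r))
# lips by ray onto plane z=0.084, colour greyish
g=m&((p.max(-1).astype(int)-p.min(-1))<45)
for side in (-1,1):
    c,w,a=r
    Q=P[g][:,:2]-c
    for sgn in [0]:pass
    q=Q[(Q[:,1]*side>0.03)] 
    if len(q): print(side,len(q),P[g][:,2][(Q[:,1]*side>0.03)].mean(),cv2.fitLine(q.astype(np.float32),cv2.DIST_HUBER,0,.01,.01).ravel())
# knob via ray
c=bot.calibration("top");K=c["mtx"];R=cv2.Rodrigues(c["orientation"])[0];o=c["origin"]
dark=np.zeros(m.shape,bool);dark[170:200,285:318]=p[170:200,285:318].max(-1)<90
v,u=np.nonzero(dark);print("dark px",len(u),u.min(),u.max(),v.min(),v.max())
for uu,vv in ((u.mean(),v.mean()),):
    x=R@np.array([(uu-K[0,2])/K[0,0],-(vv-K[1,2])/K[1,1],-1]);print(o+x*(.118-o[2])/x[2])
s=bot.read_state();print(cv2.Rodrigues(s["tcp_rot"])[0])
# tall things
M=(P[...,2]>.1); l,k=ni.label(M)
for i in range(1,k+1):
    Q=P[l==i]
    if len(Q)>30: print(len(Q),Q.min(0).round(2),Q.max(0).round(2))
E
```

```text
top knob top 92 [ 0.49764287 -0.1493089   0.10801211] [ 0.52145561 -0.125       0.1216981 ] [ 0.50987374 -0.13673861  0.11711662] [ 0.50927171 -0.13669733  0.11746243]
top knob top 91 [0.49993251 0.1199586  0.10823223] [0.52355766 0.14433612 0.12221022] [0.51239161 0.13146236 0.11746155] [0.51170379 0.13190626 0.11790191]
scene knob top 66 [ 0.49541964 -0.14777708  0.10805036] [ 0.52048253 -0.12377566  0.12040433] [ 0.50748694 -0.13366731  0.11597196] [ 0.50736941 -0.13211135  0.11786435]
box ((0.581696093082428, -0.09722433984279633), (0.28916990756988525, 0.06597796827554703), 6.2723259925842285) 0.08334853319182917 0.08872429227058964
[[ 0.43437248 -0.08022934]
 [ 0.44158083 -0.14581236]
 [ 0.7290197  -0.11421934]
 [ 0.72181135 -0.04863632]]
-1 5 0.0625634027315896 [ 0.9234241  -0.38378105 -0.01053407 -0.03304086]
1 270 0.08186608100651582 [0.9980537  0.06235951 0.07868718 0.03683268]
dark px 58 293 301 179 189
[ 0.50381925 -0.12541394  0.118     ]
[[-9.25376058e-01  3.79049396e-01 -8.40727230e-04]
 [ 3.79050325e-01  9.25374086e-01 -1.91122915e-03]
 [ 5.35369361e-05 -2.08728363e-03 -9.99997820e-01]]
17055 [ 0.43 -0.69  0.1 ] [ 0.98 -0.01  0.98]
294 [ 0.68 -0.67  0.1 ] [ 0.73 -0.63  0.14]
31 [ 0.58 -0.35  0.1 ] [ 0.6  -0.3   0.19]
209 [ 0.43 -0.66  0.1 ] [ 0.56 -0.01  0.98]
94 [ 0.5  -0.15  0.1 ] [ 0.52 -0.12  0.12]
96 [0.5  0.12 0.1 ] [0.52 0.14 0.12]
6288 [ 0.21 -0.64  0.1 ] [ 0.49 -0.01  0.98]
511 [ 0.04 -0.05  0.1 ] [0.43 0.05 0.98]
```

```bash
python3 - <<'E'
from h import *
P=np.load("top0.npz")["P"]
k=np.array([.5095,-.1365]); a=np.radians(6)
for it in range(3):
    e=np.array([np.cos(a),np.sin(a)]);n=np.array([-e[1],e[0]])
    X=(P[...,:2]-k)@e;Y=(P[...,:2]-k)@n;Z=P[...,2]
    m=(X>-.09)&(X<.24)&(abs(Y)<.09)&(Z>.072)&(Z<.095)
    sl=[]
    for s in(-1,1):
        # outer edge of box per 10 mm slab and lip centre
        q=[]
        for x in np.arange(-.06,.21,.01):
            w=m&(abs(X-x)<.006)&(Y*s>.035)
            if w.sum()>4:q.append((x,np.median(Y[w]),np.max(Y[w]*s)*s))
        q=np.array(q);f=np.polyfit(q[:,0],q[:,1],1);g=np.polyfit(q[:,0],q[:,2],1);sl+=[f[0],g[0]]
        print(s,len(q),f,g)
    a+=np.mean(sl); print(np.degrees(a))
w=m; print("X extent",np.percentile(X[w],[0.5,99.5]))
for x in (-.03,.03,.06,.1,.15): 
    w=(abs(X-x)<.008)&(abs(Y)<.03); print(x,np.median(Z[w]))
s=bot.read_state();R=cv2.Rodrigues(s["tcp_rot"])[0]
print("tool shift cm",100*R.T@(np.array([*k,.2])-s["tool_pos"]),"twist",np.degrees(np.arctan2(R[1,1],R[0,1])-a))
E
```

```text
-1 27 [ 0.00417138 -0.05827388] [ 0.00790597 -0.06584203]
1 27 [0.00517253 0.05697763] [0.00484263 0.06389087]
6.316451982358946
-1 27 [-0.00196672 -0.05826408] [ 0.00230957 -0.06583887]
1 27 [-0.000814    0.05715111] [-0.00205803  0.06392549]
6.280224085119127
-1 27 [-0.00146201 -0.05827752] [ 0.00294054 -0.06583823]
1 27 [-0.00138801  0.05716373] [-0.00142888  0.06392498]
6.261053487689868
X extent [-0.067603    0.21931122]
-0.03 0.057571583487165956
0.03 0.057663351118026895
0.06 0.05924488345696588
0.1 0.05185755138979564
0.15 0.05183700755885717
tool shift cm [-52.323915   -60.74409185   3.12867297] twist 61.46408288358962
```

Request:
step_arm:
  motion:
    - [5.5,-52.3,-60.7,3.1,61.5]
    - [5.5,-52.3,-60.7,3.1,61.5]
    - [5.5,-52.3,-60.7,3.1,61.5]
    - [5.5,-52.3,-60.7,3.1,61.5]
    - [5.5,-52.3,-60.7,3.1,61.5]
    - [5.5,-52.3,-60.7,3.1,61.5]
    - [5.5,-52.3,-60.7,3.1,61.5]
    - [5.5,-52.3,-60.7,3.1,61.5]
    - [5.5,-52.3,-60.7,3.1,61.5]
    - [5.5,-52.3,-60.7,3.1,61.5]
    - [5.5,-52.3,-60.7,3.1,61.5]
    - [5.5,-52.3,-60.7,3.1,61.5]
    - [5.5,-52.3,-60.7,3.1,61.5]
    - [5.5,-52.3,-60.7,3.1,61.5]
    - [5.5,-52.3,-60.7,3.1,61.5]
    - [5.5,-52.3,-60.7,3.1,61.5]
    - [5.5,-52.3,-60.7,3.1,61.5]
    - [5.5,-52.3,-60.7,3.1,61.5]
    - [5.5,-52.3,-60.7,3.1,61.5]
    - [5.5,-52.3,-60.7,3.1,61.5]
  force: 40

```text
time: 2.1
tool_pos: [0.5092, -0.1339, 0.2001]
tcp_rot: [-2.095, -2.34, 0.0]
wrist_force: [0.3, -0.4, 0.3]
width: 0.649
grip_force: 0.0
```

Request:
step_arm:
  motion:
    - [5.5,-0.1,0,2,0]
    - [5.5,-0.1,0,4,0]
    - [5.5,-0.1,0,6,0]
    - [5.5,-0.1,0,8,0]
    - [5.5,-0.1,0,9,0]
    - [5.5,-0.1,0,10,0]
    - [5.5,-0.1,0,11,0]
    - [5.5,-0.1,0,11.3,0]
    - [5.5,-0.1,0,11.3,0]

```text
time: 3.0
tool_pos: [0.5098, -0.1362, 0.0871]
tcp_rot: [-2.097, -2.339, 0.0]
wrist_force: [-0.3, -0.6, -0.1]
width: 0.645
grip_force: 0.0
```

```bash
python3 - <<'E'
from h import *
p,d=bot.read_camera("scene"); cv2.imwrite("pics/s1.png",cv2.resize(p[110:240,180:340,::-1],None,fx=4,fy=4,interpolation=cv2.INTER_CUBIC))
s=bot.read_state();print(s["tool_pos"],s["wrist_force"],s["width"])
E
```

```text
[ 0.51010925 -0.13641709  0.08753872] [ 0.17485241 -0.46588354  1.36806588] 0.6418147434671264
```

View pics/s1.png

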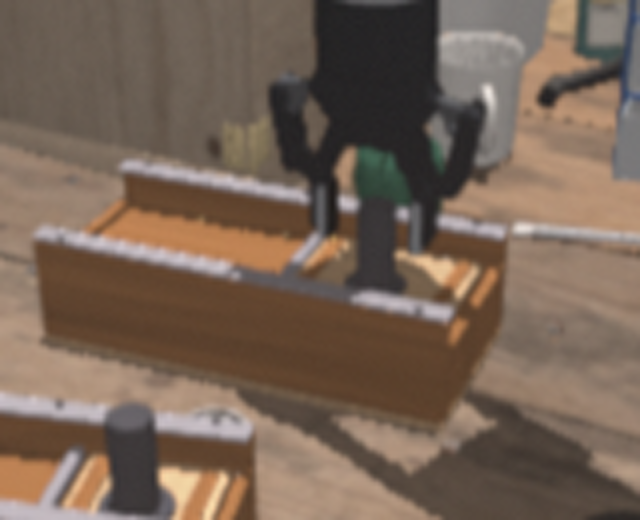

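The crop shows the fingers at about (322,215) and (420,225), either side of the knob at (377,240), nearly centred. Closing next.

Request:
step_arm:
  motion:
    - [2.0,0,0,0,0]
    - [2.0,0,0,0,0]
    - [2.0,0,0,0,0]
    - [2.0,0,0,0,0]
    - [2.0,0,0,0,0]
    - [2.0,0,0,0,0]
    - [2.0,0,0,0,0]
    - [2.0,0,0,0,0]
  force: 40

```text
time: 3.85
tool_pos: [0.5092, -0.1367, 0.0882]
tcp_rot: [-2.097, -2.338, 0.002]
wrist_force: [-2.7, -0.2, 5.4]
width: 0.293
grip_force: 39.6
```

Request:
step_arm:
  motion:
    - [2.0,0,0,-0.3,0]
    - [2.0,0,0,-0.6,0]
    - [2.0,0,0,-0.9,0]
    - [2.0,0,0,-1.2,0]
    - [2.0,0,0,-1.5,0]
    - [2.0,0,0,-1.5,0]
    - [2.0,0,0,-1.5,0]

```text
time: 4.55
tool_pos: [0.5104, -0.1365, 0.1026]
tcp_rot: [2.097, 2.338, 0.001]
wrist_force: [2.0, -2.3, -3.6]
width: 0.29
grip_force: 39.5
```

Request:
step_arm:
  motion:
    - [2.0,0,1,0,0]
    - [2.0,0,2,0,0]
    - [2.0,0,3,0,0]
    - [2.0,0,4,0,0]
    - [2.0,0,5,0,0]
    - [2.0,0,6,0,0]
    - [2.0,0,7,0,0]
    - [2.0,0,8,0,0]

```text
time: 5.35
tool_pos: [0.5904, -0.1278, 0.1021]
tcp_rot: [2.097, 2.339, -0.001]
wrist_force: [0.5, -5.6, -3.6]
width: 0.295
grip_force: 39.6
```

Request:
step_arm:
  motion:
    - [2.0,0,1,0,0]
    - [2.0,0,2,0,0]
    - [2.0,0,3,0,0]
    - [2.0,0,4,0,0]
    - [2.0,0,5,0,0]
    - [2.0,0,6,0,0]
    - [2.0,0,6.5,0,0]
    - [2.0,0,6.8,0,0]
    - [2.0,0,6.8,0,0]
    - [2.0,0,6.8,0,0]

```text
time: 6.35
tool_pos: [0.6578, -0.1204, 0.102]
tcp_rot: [2.097, 2.338, 0.0]
wrist_force: [1.8, -4.9, -3.6]
width: 0.292
grip_force: 39.6
```

Request:
step_arm:
  motion:
    - [2.0,0,0.2,0,0]
    - [2.0,0,0.4,0,0]
    - [2.0,0,0.5,0,0]
    - [2.0,0,0.5,0.3,0]
    - [2.0,0,0.5,0.6,0]
    - [2.0,0,0.5,0.8,0]
    - [2.0,0,0.5,1.0,0]
    - [2.0,0,0.5,1.2,0]
    - [2.0,0,0.5,1.3,0]
    - [2.0,0,0.5,1.4,0]
    - [2.0,0,0.5,1.4,0]
    - [2.0,0,0.5,1.4,0]

```text
time: 7.55
tool_pos: [0.6603, -0.1201, 0.0882]
tcp_rot: [-2.095, -2.337, 0.005]
wrist_force: [-7.1, -5.4, 1.6]
width: 0.288
grip_force: 40.4
```

Request:
step_arm:
  motion:
    - [2.0,0,-0.3,0,0]
    - [2.0,0,-0.3,0,0]
    - [2.0,0,-0.3,0,0]
    - [5.0,0,-0.3,0,0]
    - [5.0,0,-0.3,0,0]
    - [5.0,0,-0.3,0,0]
    - [5.0,0,-0.3,0,0]
    - [5.0,0,-0.3,0,0]
    - [5.0,0,-0.3,0,0]

```text
time: 8.45
tool_pos: [0.6591, -0.1199, 0.0884]
tcp_rot: [2.097, 2.339, 0.0]
wrist_force: [0.5, -0.5, 0.0]
width: 0.587
grip_force: 0.0
```

Request:
step_arm:
  motion:
    - [5.0,0,0,-2,0]
    - [5.0,0,0,-4,0]
    - [5.0,0,0,-8,0]
    - [5.0,0,0,-12,0]
    - [5.0,12,-4,-12,0]
    - [5.0,17,-8,-12,0]
    - [5.0,17,-12,-12,0]
    - [5.0,17,-16,-12,0]
    - [5.0,17,-20,-12,0]
    - [5.0,17,-20,-12,0]
    - [5.0,17,-20,-12,0]

```text
time: 9.55
tool_pos: [0.4374, 0.028, 0.2076]
tcp_rot: [-2.095, -2.339, 0.002]
wrist_force: [1.0, 0.3, -0.3]
width: 0.587
grip_force: 0.0
```

```bash
python3 - <<'E'
from h import *
p,d=bot.read_camera("top"); P=pts("top",d)
k=np.array([.5095,-.1365]); a=np.radians(6.26)
e=np.array([np.cos(a),np.sin(a)]);n=np.array([-e[1],e[0]])
X=(P[...,:2]-k)@e;Y=(P[...,:2]-k)@n;Z=P[...,2]
m=(X>.1)&(X<.19)&(abs(Y)<.03)&(Z>.1)&(Z<.16);print("knob",m.sum(),X[m].mean(),Y[m].mean(),np.median(Z[m]))
for x in (-.03,.03,.06,.11,.12,.18,.19): 
    w=(abs(X-x)<.005)&(abs(Y)<.04); print(x,w.sum(),np.median(Z[w]))
cv2.imwrite("pics/t2.png",cv2.resize(p[60:260,120:380,::-1],None,fx=3,fy=3))
E
```

```text
knob 100 0.15118743156637546 0.00020053894622132134 0.11691356793968771
-0.03 107 0.005539499371187473
0.03 106 0.006481666384034579
0.06 192 0.047757597949853126
0.11 109 0.05919432312993478
0.12 113 0.057878497092535786
0.18 99 0.05774818094166434
0.19 118 0.05797154156628059
```

View pics/t2.png

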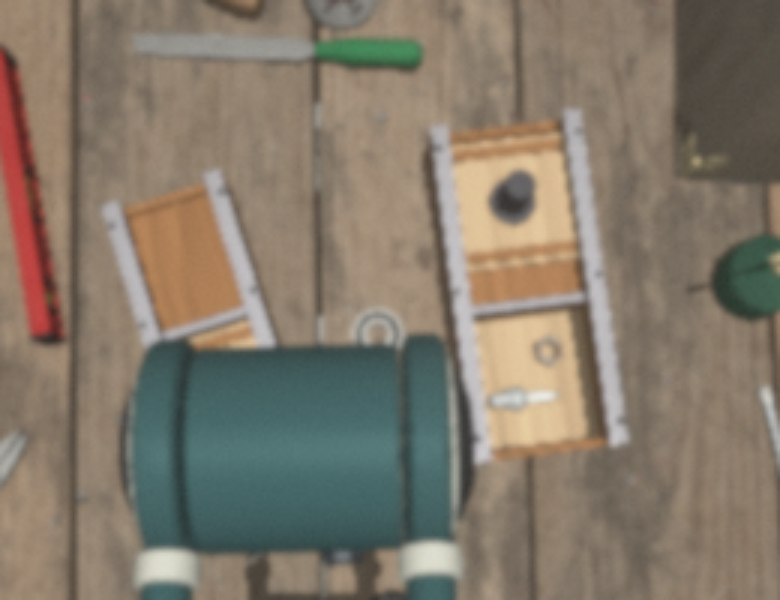

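The lid lies flat behind the ridge with its knob at (515,195), the parts in the tray show at (545,350) and (520,398), and the arm is clear.

```bash
python3 -c "
from workcell import bot
print(bot.finish_job())"
```

```text
the job is handed in; nothing more can be done
None
```

The longer box is open: its lid slid back about 0.151 m of the 0.156 m travel and lies flat behind the ridge. The shorter box was not touched, and I handed the job in at about 9.6 s, but the hand-in call returned no verdict.

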